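# Lock a returned stylus into the nib tester

## Task

Take the smooth round aluminium stylus out of the pen block and feed it tip down into the open bore of the steel nib tester, pushing gently against the drag until it is fully home and the spring stop pad inside bottoms out. Then let go of it and swing the tester's ring lever all the way round to its closed end so that the collet locks the stylus, still fully home. Leave the hex driver, the console and the game cases alone.

Things in the scene. Friction and masses are not known exactly. Their poses are not given: they have to be found in the camera images.
- stylus: Smooth round aluminium stylus, 150 long, 12 diameter, 40 g; its lowest 12 is a cone to a blunt 5 wide tip. Stands upright, tip down, in one of the two holes of the pen block, its tip 36 below the block's top. Origin at the centre of the tip, z along the stylus to its flat upper end.
- pen_block: Fixed brown beech block 60 (x) x 130 (y) x 50 high, origin under its centre on the shelf. Two round holes 13.7 wide and 36 deep at y = -35 and +35; the stylus stands in one and the hex driver in the other, either way round.
- driver: Hex driver, bystander, 114 long: hexagonal steel shank 11.5 across flats, black hexagonal handle 22 across flats on its upper 40, top 128 above the shelf. Stands in the other hole of the pen block; shorter than the stylus. Origin at its lower end, z up.
- tester: Nib tester, bolted down: 130 (x) x 120 (y) x 12 foot and an upright steel block 46 x 46, 90 high over all. A round bore 14.4 wide goes straight down from the centre of its top. Origin under its centre on the shelf, z up. More than 25 N between stylus and tester (block or stop pad) damages the tester.
- tester_mouth (a point): Centre of the bore's mouth, in the tester's top face, 90 above the shelf; the mouth is chamfered 3. In the bore, 20 to 30 below it, two sprung fingers rub on the stylus: its cone has to be pushed in between them, and feeding further takes a push that wanders between about 2 and 15 N; the stylus stays where it is left.
- stop_pad (a joint): How far the black spring stop pad at the bottom of the bore is pressed down, in m: 0 free, 0.0035 bottomed out on solid metal. Its spring is weak (under 1 N), so on the way down it is hardly felt above the drag; the solid bottom is felt as a clear rise. Its free height is set differently each time: its face lies 39 to 65 below the mouth, out of sight, and is not measured; it has to be felt.
- lever (a joint): Angle in rad of the aluminium ring lever round the tester's block: 0 fully open, 1.25 closed end. It swings in the horizontal plane about the bore axis, counterclockwise from above to close, with 2 to 4 N needed at its knob, and stays where it is left. Closing squeezes two jaws in the bore onto the stylus; closed on an empty bore they bar the way.
- lever_knob (a point): Centre of the top of the lever's upright round black knob, 14 diameter, its top 110 above the shelf, standing 46 above the lever arm (arm 10 thick, centred 64 above the shelf). It stands 95 from the bore axis, at azimuth -2.6 rad from the tester's x axis when the lever reads 0, and goes round with the lever.
- console: Grey handheld game console lying flat, bystander, 85 x 210 x 16. Origin under its centre.
- case0: Clear game case standing in a slot of the low brown beech stand, bystander, 135 x 15 x 170 high. Origin under its centre, z up.
- case1: Clear game case standing in a slot of the low brown beech stand, bystander, 135 x 15 x 170 high. Origin under its centre, z up.
- case2: Clear game case standing in a slot of the low brown beech stand, bystander, 135 x 15 x 170 high. Origin under its centre, z up.
Things that resemble listed ones, but are neither listed nor needed, are in the scene too. What is shaped like the tester but blue or pink is not meant.

How it is judged:
By the outcome, as a careful person would: the job done as asked, in the order asked, and still so for the second after the job is handed in, with the robot touching nothing.
It also fails if it takes over 72 s, if anything falls off the work surface, if the arm or the gripper's body presses on something with over 40 N, if the wrist force passes 120 N, or if a joint passes its speed limit or range.

## Robot

A 7-joint arm with a two-finger parallel gripper is mounted at the origin on the work surface. World frame = base frame: x ahead of the robot, y to its left, z up, the work surface at z = 0. Lengths are in mm, angles in degrees, forces in N, time in s.
With the tool pointing down it reaches from about 400 to 850 mm from the base axis. Payload 4.4 kg.
Tool frame: the origin (TCP) lies at the very end of the fingers, on their centre line; the grasp point (between the pads) lies 19 mm behind it; z points along the fingers, y is the line along which they close (so a half turn about z gives the same grasp; the last joint's range is limited). The gripper opens to 94 mm and grips with 3 to 60 N. Pads are 16 mm wide; open, the fingers measure 119 mm over their backs; the gripper's body (75 mm by 177 mm) begins 78 mm behind the grasp point.
Start: joints at [64.756, 36.005, 2.206, 86.941, -1.547, 57.084, -1.146], TCP at [237.985, -604.881, 205.478] pointing down, gripper open.
Joint ranges: [-175.42, 175.42], [-21.48, 121.26], [-71.46, 75.88], [10.55, 141.38], [-63.04, 243.04], [13.31, 113.54], [-168.57, 168.57]. Speed limits (degrees/s): [147.25, 147.25, 180, 180, 180, 180, 180].

## Interface

Orientations are given as a 3x3 rotation matrix whose columns are the frame's x, y, z axes.
In Python, from workcell import get_state, capture, close_job gives the robot as it stands.
- The arm moves only by the tool send_rows, never from a script. Its arguments are lists of equal length, an entry for each row: "delta_pos": the shift along the tool's x, y, z in units of 50 mm (1.0 is 50 mm), a list of three; "turn": the turn about the tool's z in units of 8 degrees (1.0 is 8 degrees); "gripper": the closure, from -1 (fully open) to 1 (shut). A call has 1 to 5 rows; each row is the pose to reach, as a shift and turn from the pose commanded when the call began, along the tool's axes at that moment; what a row does not reach only later rows make up. A row lasts 1/10 s, in which the tool goes at most 50 mm and 8.59 degrees, less where a joint would pass 70% of its speed; a pose out of reach is approached as far as the arm can. A call with a gripper value outside its range is refused whole. The fingers move at their own pace and stop on an object; the grip force is fixed at half the most. Time passes only in rows, so rows that repeat a pose let the fingers close. It gives the time, the measured TCP pose, the force, the opening and the grip force at its end, in the units of the state.
- get_state(): the state, without advancing time (a new reading comes with each control period).
- capture(name): name is "side" or "top" or "wrist"; returns a dict with "img" (480x640x3 uint8, red, green, blue), "fx", "fy", "cx", "cy" (pixels), "extrinsics" (4x4, takes a point from world to camera coordinates); the wrist camera has in their place "hand_eye" (4x4, takes a point from camera to tool coordinates, whose origin is the TCP and whose axes are the flange's). Camera axes: x right, y down, z forward; pixel columns grow to the right and rows downward; lengths in mm; the calibration is good to about 2 mm. A picture is of the moment at which its call begins: read the wrist's pose just before it. There is no depth.
- close_job(): hands the job in; it is judged then, once.
The state is a dict: "time_s": time; "qpos": joint angles; "dq": joint speeds; "joint_efforts": joint torques, N m; "ee_pos": TCP position; "eef_rot": TCP orientation; "force": force on the tool from outside, world axes, zero at the start; "torque": the same for the moment, N m; "finger_gap": finger opening in mm; "grasp_force": force on a finger pad.
Only numpy, scipy, OpenCV 4.12 (cv2) and the standard library are available. Lean on these libraries where they do the work, as an engineer would, in place of code of your own. Each camera call takes 0.05 s, during which the arm holds its last target. There are 200 camera calls.

## Working session

There is one attempt and no reset: what is moved stays moved. The work goes in short steps, Python scripts to look and compute and a tool call to move; the robot and the scene stay as the last step left them, time stands still between calls to the robot, and variables do not carry over. Pictures are saved under pics/ and viewed, at most 10 in all, crops included, and the job is handed in when it is done.

Besides the shell and the picture viewer there is one more tool, called in YAML: its name, and indented under it one key for each argument. send_rows: Moves the arm, as the interface text tells. Its arguments: {"type":"object","properties":{"delta_pos":{"type":"array","items":{"type":"array","items":{"type":"number"}}},"turn":{"type":"array","items":{"type":"number"}},"gripper":{"type":"array","items":{"type":"number"}}},"required":["delta_pos","turn","gripper"]}

```bash
mkdir -p pics; cat > h.py <<'E'
import numpy as np, cv2
from workcell import get_state, capture, close_job
def snap(n,f):
    c=capture(n); cv2.imwrite('pics/'+f,c['img'][:,:,::-1]); 
    np.savez('pics/'+f+'.npz',**{k:v for k,v in c.items()}); return c
def onplane(c,u,v,z,E=None):
    E=np.array(c['extrinsics']) if E is None else E
    R,t=E[:3,:3],E[:3,3]; d=R.T@np.array([(u-c['cx'])/c['fx'],(v-c['cy'])/c['fy'],1]); o=-R.T@t
    return o+d*(z-o[2])/d[2]
def wristE(c,s):
    T=np.eye(4);T[:3,:3]=np.array(s['eef_rot']);T[:3,3]=s['ee_pos']
    return np.linalg.inv(T@np.array(c['hand_eye']))
def proj(c,p,E=None):
    E=np.array(c['extrinsics']) if E is None else E
    q=E[:3,:3]@np.array(p)+E[:3,3]; return c['fx']*q[0]/q[2]+c['cx'],c['fy']*q[1]/q[2]+c['cy']
E
python3 - <<'E'
from h import *
s=get_state();print(s)
for n in('top','side'):
    c=snap(n,n+'0.png');print(n,c['fx'],c['cx'],c['cy'],np.round(c['extrinsics'],3))
c=snap('wrist','wr0.png');print(c['hand_eye'])
E
```

```text
{'time_s': 0.0, 'qpos': array([64.75608834, 36.05613364,  2.20178475, 86.9921375 , -1.54559393,
       57.08443839, -1.14575952]), 'dq': array([-0.03145942, -0.00146192, -0.02259092, -0.00437728,  0.00792067,
        0.03486299,  0.03741587]), 'joint_efforts': array([-2.22056238e-03, -5.49730611e+01,  1.14302605e+00, -1.86627692e+01,
       -5.21786290e-02,  2.37267039e-02,  1.47979922e-04]), 'ee_pos': array([ 237.7468225 , -604.27964734,  204.60690953]), 'eef_rot': array([[ 9.30574312e-01,  3.66102411e-01, -6.88409396e-04],
       [ 3.66103057e-01, -9.30572829e-01,  1.66165825e-03],
       [-3.22779860e-05, -1.79832527e-03, -9.99998382e-01]]), 'force': array([-0.81185084,  1.29525881, -1.02377425]), 'torque': array([-0.04765861,  0.00386241,  0.00623754]), 'grasp_force': 0.0, 'finger_gap': 93.99181997066064}
top 466.41866885877937 326.62237421199666 243.85686671819002 [[-5.000000e-03 -1.000000e+00  0.000000e+00  5.863600e+01]
 [-9.900000e-01  5.000000e-03 -1.390000e-01  5.688970e+02]
 [ 1.390000e-01 -1.000000e-03 -9.900000e-01  1.116769e+03]
 [ 0.000000e+00  0.000000e+00  0.000000e+00  1.000000e+00]]
side 478.76628356852785 319.96445438017895 246.823547676799 [[-8.13000e-01 -5.82000e-01  9.00000e-03  5.03631e+02]
 [-3.36000e-01  4.56000e-01 -8.24000e-01  2.39758e+02]
 [ 4.76000e-01 -6.73000e-01 -5.66000e-01  9.10855e+02]
 [ 0.00000e+00  0.00000e+00  0.00000e+00  1.00000e+00]]
[[-1.15684236e-04 -9.74125636e-01 -2.26007149e-01  6.44179367e+01]
 [ 9.99999816e-01  2.20411254e-05 -6.06861510e-04  3.21562122e-01]
 [ 5.96140806e-04 -2.26007178e-01  9.74125454e-01 -1.78928355e+02]
 [ 0.00000000e+00  0.00000000e+00  0.00000000e+00  1.00000000e+00]]
```

View pics/top0.png

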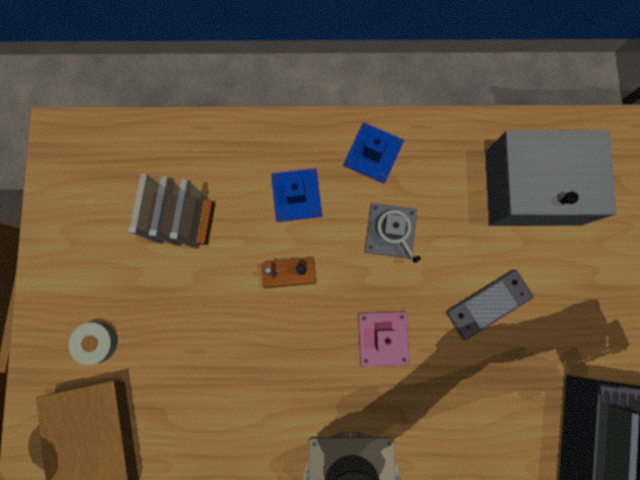

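View pics/side0.png

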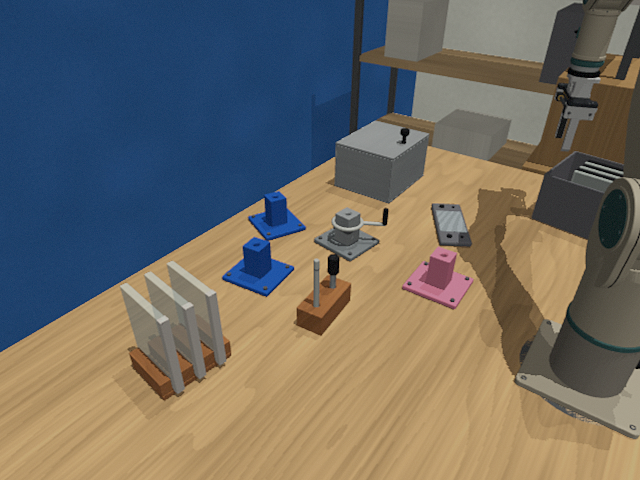

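Top view: the stylus is the silver rod at (268,270), and the black-handled driver at (301,268) could be mistaken for it. The steel tester is at (396,225) with its knob at (417,259). Its lookalikes are blue at (294,188) and (376,143), and pink at (388,341). I'll check this in one close crop.

```bash
python3 - <<'E'
from h import *
a=cv2.imread('pics/top0.png')[190:300,250:430];b=cv2.imread('pics/side0.png')[195:335,290:400]
a=cv2.resize(a,None,fx=4.4,fy=4.4,interpolation=cv2.INTER_CUBIC)[:, :]
cv2.imwrite('pics/crop0.png',a)
cv2.imwrite('pics/crop1.png',cv2.resize(b,None,fx=4,fy=4,interpolation=cv2.INTER_CUBIC))
E
```

```text
(no output)
```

View pics/crop0.png

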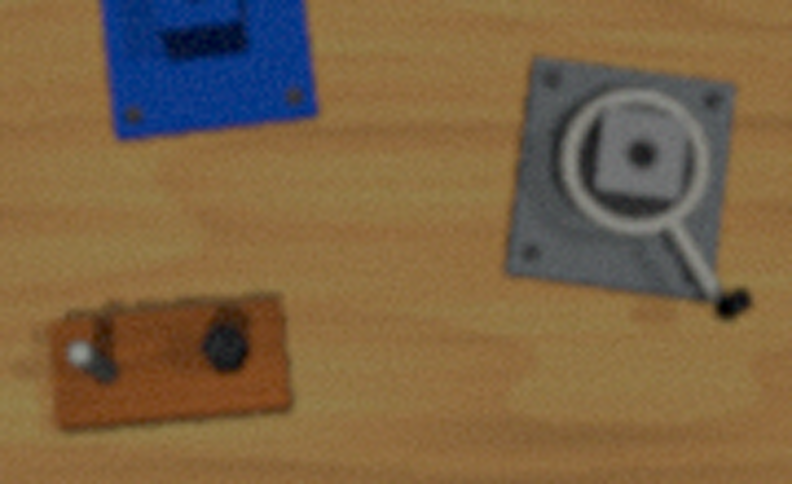

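The choice holds: plain silver rod at crop (79,352), driver with black hex handle at (226,345), steel tester bore at (643,153) and knob at (738,297).

```bash
python3 - <<'E'
from h import *
c=dict(np.load('pics/top0.png.npz'))
f=lambda x,y:(250+x/4.4-.4,190+y/4.4-.4)
P={}
for n,x,y,z in [('sty',79,352,164),('drv',226,345,128),('bore',643,153,90),('knob',738,297,110),('b1',52,322,50),('b2',280,296,50),('b3',292,408,50),('b4',64,430,50)]:
    P[n]=onplane(c,*f(x,y),z);print(n,P[n].round(1))
s=get_state();R=np.array(s['eef_rot']);p=np.array(s['ee_pos'])
for n in('sty','bore'): print(n,'tool delta/50',(R.T@(P[n]-p)/50).round(3))
d=P['drv']-P['sty'];print('block dir deg',np.degrees(np.arctan2(d[1],d[0])),np.hypot(*d[:2]))
d=P['knob']-P['bore'];print('knob az',np.arctan2(d[1],d[0]),np.hypot(*d[:2]))
print('tool y az',np.degrees(np.arctan2(R[1,1],R[0,1])))
E
```

```text
sty [495.3 185.9 164. ]
drv [501.6 114.6 128. ]
bore [ 608.3 -109.    90. ]
knob [ 527.3 -154.1  110. ]
b1 [521.8 215.5  50. ]
b2 [535.7  88.9  50. ]
b3 [473.5  82.3  50. ]
b4 [462. 208.  50.]
sty tool delta/50 [ 10.579 -12.824   0.833]
bore tool delta/50 [10.522 -6.505  2.305]
block dir deg -84.9220648312142 71.58857641322541
knob az -2.633485938747544 92.64997467238592
tool y az -68.5258493242193
```

send_rows:
  delta_pos:
    - [0.8,-0.58,-0.11]
    - [1.6,-1.16,-0.22]
    - [2.4,-1.74,-0.33]
    - [3.2,-2.32,-0.44]
    - [4.0,-2.9,-0.55]
  turn: [-1,-2,-3,-4,-5]
  gripper: [-1,-1,-1,-1,-1]

```text
time_s: 0.65
ee_pos: [371.7, -394.9, 233.2]
eef_rot: [[0.473, 0.881, -0.0], [0.881, -0.473, -0.0], [-0.0, -0.0, -1.0]]
force: [0.6, -0.9, 0.1]
finger_gap: 93.8
grasp_force: 0.0
```

```bash
cat >> h.py <<'E'
def to(x,y,z,az=None):
    s=get_state();R=np.array(s['eef_rot']);p=np.array(s['ee_pos'])
    a=np.degrees(np.arctan2(R[1,1],R[0,1]))
    d=R.T@(np.array([x,y,z])-p)/50
    print('t',s['time_s'],'p',p.round(1),'az',a.round(1),'delta',d.round(3),'n',np.linalg.norm(d).round(2),'turn',None if az is None else round((a-az)/8,3),'F',np.round(s['force'],1),'gap',round(s['finger_gap'],1),'q',np.round(s['qpos'],0))
E
python3 -c "
from h import *
to(510,50,250,5.5);to(495,186,250,5.5)"
```

```text
t 0.65 p [ 371.7 -394.9  233.2] az -28.2 delta [ 9.149 -1.768 -0.337] n 9.32 turn -4.214 F [ 0.6 -0.9  0.1] gap 93.8 q [ 50.  25. -10. 102.   5.  53.  10.]
t 0.65 p [ 371.7 -394.9  233.2] az -28.2 delta [11.404 -3.318 -0.337] n 11.88 turn -4.214 F [ 0.6 -0.9  0.1] gap 93.8 q [ 50.  25. -10. 102.   5.  53.  10.]
```

send_rows:
  delta_pos:
    - [0.98,-0.19,-0.03]
    - [1.96,-0.38,-0.07]
    - [2.94,-0.57,-0.1]
    - [3.92,-0.76,-0.14]
    - [4.9,-0.95,-0.17]
  turn: [-0.84,-1.68,-2.52,-3.36,-4.2]
  gripper: [-1,-1,-1,-1,-1]

```text
time_s: 1.15
ee_pos: [446.5, -157.0, 241.7]
eef_rot: [[-0.093, 0.996, 0.0], [0.996, 0.093, -0.0], [-0.0, 0.0, -1.0]]
force: [0.5, -0.2, -0.2]
finger_gap: 93.9
grasp_force: 0.0
```

```bash
python3 -c "
from h import *
to(495,186,240,5.5)"
```

```text
t 1.15 p [ 446.5 -157.   241.7] az 5.3 delta [6.739 1.604 0.032] n 6.93 turn -0.021 F [ 0.5 -0.2 -0.2] gap 93.9 q [ 32.  20. -22. 111.   9.  51.  11.]
```

send_rows:
  delta_pos:
    - [0.97,0.23,0]
    - [1.94,0.46,0]
    - [2.91,0.69,0]
    - [3.88,0.92,0]
    - [4.85,1.15,0]
  turn: [0,0,0,0,0]
  gripper: [-1,-1,-1,-1,-1]

```text
time_s: 1.65
ee_pos: [482.0, 89.6, 241.5]
eef_rot: [[-0.088, 0.996, 0.0], [0.996, 0.088, -0.0], [-0.0, 0.0, -1.0]]
force: [0.4, -0.6, -0.4]
finger_gap: 94.2
grasp_force: 0.0
```

send_rows:
  delta_pos:
    - [0.9,0.22,0]
    - [1.87,0.45,0]
    - [1.87,0.45,0]
    - [1.87,0.45,0]
  turn: [0,0,0,0]
  gripper: [-1,-1,-1,-1]

```text
time_s: 2.05
ee_pos: [495.7, 184.1, 241.0]
eef_rot: [[-0.092, 0.996, -0.001], [0.996, 0.092, -0.0], [-0.0, -0.001, -1.0]]
force: [-0.6, -0.6, -0.7]
finger_gap: 94.1
grasp_force: 0.0
```

```bash
python3 -c "
from h import *
to(495,186,240,5.5)
s=get_state();c=snap('wrist','w1.png');E=wristE(c,s);print(proj(c,[495,186,164],E),c['fx'])"
```

```text
t 2.05 p [495.7 184.1 241. ] az 5.3 delta [ 0.039 -0.01   0.021] n 0.05 turn -0.031 F [-0.6 -0.6 -0.7] gap 94.1 q [ -6.  25. -25. 103.  13.  55. -31.]
(np.float64(318.8752152113057), np.float64(245.07237723808464)) 376.6826532611662
```

View pics/w1.png

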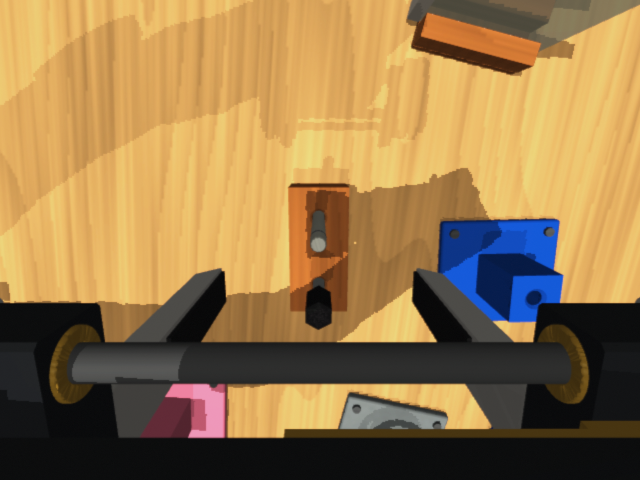

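Stylus top is at (318,244), within 1 px of the predicted position, and the fingers straddle it clear of the driver at (318,310). Going down to grip.

send_rows:
  delta_pos:
    - [0.04,0,0.8]
    - [0.04,0,1.6]
    - [0.04,0,2.3]
    - [0.04,0,2.7]
    - [0.04,0,2.7]
  turn: [0,0,0,0,0]
  gripper: [-1,-1,-1,-1,-1]

```text
time_s: 2.6
ee_pos: [494.2, 181.5, 104.0]
eef_rot: [[-0.086, 0.996, -0.005], [0.996, 0.085, -0.004], [-0.003, -0.006, -1.0]]
force: [-0.3, -0.7, 0.2]
finger_gap: 94.2
grasp_force: 0.0
```

send_rows:
  delta_pos:
    - [0,0,0]
    - [0,0,0]
    - [0,0,0]
    - [0,0,0]
    - [0,0,0]
  turn: [0,0,0,0,0]
  gripper: [1,1,1,1,1]

```text
time_s: 3.1
ee_pos: [496.5, 185.1, 107.1]
eef_rot: [[-0.088, 0.996, 0.001], [0.996, 0.088, 0.0], [0.0, 0.001, -1.0]]
force: [0.7, 0.2, 0.7]
finger_gap: 57.3
grasp_force: 0.0
```

send_rows:
  delta_pos:
    - [0,0,0]
    - [0,0,0]
    - [0,0,0]
    - [0,0,0]
    - [0,0,0]
  turn: [0,0,0,0,0]
  gripper: [1,1,1,1,1]

```text
time_s: 3.6
ee_pos: [496.1, 185.0, 106.4]
eef_rot: [[-0.088, 0.996, -0.0], [0.996, 0.088, -0.0], [-0.0, -0.0, -1.0]]
force: [-0.3, -0.5, 0.9]
finger_gap: 17.4
grasp_force: 0.0
```

send_rows:
  delta_pos:
    - [0,0,0]
    - [0,0,0]
    - [0,0,0]
    - [0,0,0]
  turn: [0,0,0,0]
  gripper: [1,1,1,1]

```text
time_s: 4.0
ee_pos: [496.1, 185.0, 106.5]
eef_rot: [[-0.088, 0.996, -0.0], [0.996, 0.088, 0.0], [0.0, -0.0, -1.0]]
force: [0.4, 0.2, 0.1]
finger_gap: 11.4
grasp_force: 30.0
```

send_rows:
  delta_pos:
    - [0,0,-0.2]
    - [0,0,-0.5]
    - [0,0,-0.8]
    - [0,0,-1.2]
    - [0,0,-1.6]
  turn: [0,0,0,0,0]
  gripper: [1,1,1,1,1]

```text
time_s: 4.5
ee_pos: [496.0, 184.9, 187.8]
eef_rot: [[-0.088, 0.996, 0.0], [0.996, 0.088, 0.0], [0.0, 0.0, -1.0]]
force: [-0.0, -0.1, -0.1]
finger_gap: 11.5
grasp_force: 30.0
```

```bash
python3 -c "
from h import *
to(608.3,-109,245,5.5)"
```

```text
t 4.5 p [496.  184.9 187.8] az 5.1 delta [-6.053  1.717 -1.143] n 6.4 turn -0.053 F [-0.  -0.1 -0.1] gap 11.5 q [ -7.  29. -24. 107.  16.  47. -34.]
```

send_rows:
  delta_pos:
    - [0,0,-0.8]
    - [-0.6,0.17,-1.1]
    - [-1.5,0.43,-1.1]
    - [-2.4,0.68,-1.1]
    - [-3.3,0.94,-1.1]
  turn: [0,0,0,0,0]
  gripper: [1,1,1,1,1]

```text
time_s: 5.0
ee_pos: [558.0, 23.2, 242.7]
eef_rot: [[-0.089, 0.996, 0.001], [0.996, 0.089, -0.0], [-0.0, 0.001, -1.0]]
force: [0.6, 0.2, -0.6]
finger_gap: 11.5
grasp_force: 30.0
```

send_rows:
  delta_pos:
    - [-0.9,0.25,0]
    - [-1.7,0.48,0]
    - [-2.4,0.68,0]
    - [-2.75,0.78,0]
    - [-2.75,0.78,0]
  turn: [0,0,0,0,0]
  gripper: [1,1,1,1,1]

```text
time_s: 5.5
ee_pos: [608.6, -111.5, 241.4]
eef_rot: [[-0.084, 0.996, -0.0], [0.996, 0.084, -0.001], [-0.001, -0.0, -1.0]]
force: [0.1, -0.4, -0.2]
finger_gap: 10.9
grasp_force: 30.0
```

```bash
python3 -c "
from h import *
to(608.3,-109,195,5.1)"
```

```text
t 5.5 p [ 608.6 -111.5  241.4] az 4.8 delta [ 0.051 -0.003  0.928] n 0.93 turn -0.035 F [ 0.1 -0.4 -0.2] gap 10.9 q [ 22.  33. -23.  89.  14.  61.   0.]
```

send_rows:
  delta_pos:
    - [0,0,0.4]
    - [0,0,0.8]
    - [0,0,0.8]
    - [0,0,0.8]
    - [0,0,0.8]
  turn: [0,0,0,0,0]
  gripper: [1,1,1,1,1]

```text
time_s: 6.0
ee_pos: [609.2, -107.4, 202.9]
eef_rot: [[-0.09, 0.996, 0.002], [0.996, 0.09, 0.0], [0.0, 0.002, -1.0]]
force: [0.3, -0.3, 0.8]
finger_gap: 11.7
grasp_force: 30.0
```

```bash
python3 -c "
from h import *
to(608.3,-109,195,5.1)
s=get_state();c=snap('wrist','w2.png');p=np.array(s['ee_pos'])
cs=snap('side','s2.png');ct=snap('top','t2.png')
a=p-[0,0,92.5]
for k,e in((c,wristE(c,s)),(cs,None),(ct,None)): print('tip',np.round(proj(k,a,e),1),'mouth',np.round(proj(k,[608.3,-109,90],e),1))
u,v=map(int,proj(cs,[608.3,-109,100]))
A=cv2.imread('pics/w2.png');B=cv2.imread('pics/s2.png')[v-40:v+40,u-40:u+40]
u2,v2=map(int,proj(c,[608.3,-109,100],wristE(c,s)));print(u,v,u2,v2)
A=A[max(0,v2-60):v2+60,u2-60:u2+60]
cv2.imwrite('pics/c2.png',np.hstack([cv2.resize(A,(400,400),interpolation=2),cv2.resize(B,(400,400),interpolation=2)]));print(A.shape)"
```

```text
t 6.0 p [ 609.2 -107.4  202.9] az 5.2 delta [-0.03  -0.021  0.157] n 0.16 turn 0.008 F [ 0.3 -0.3  0.8] gap 11.7 q [ 21.  35. -22.  92.  15.  56.  -1.]
tip [319.2 242.7] mouth [317.8 238.6]
tip [348.4 205.4] mouth [348.7 212.3]
tip [396.3 222.4] mouth [395.7 224.4]
348 208 317 241
(120, 120, 3)
```

View pics/c2.png

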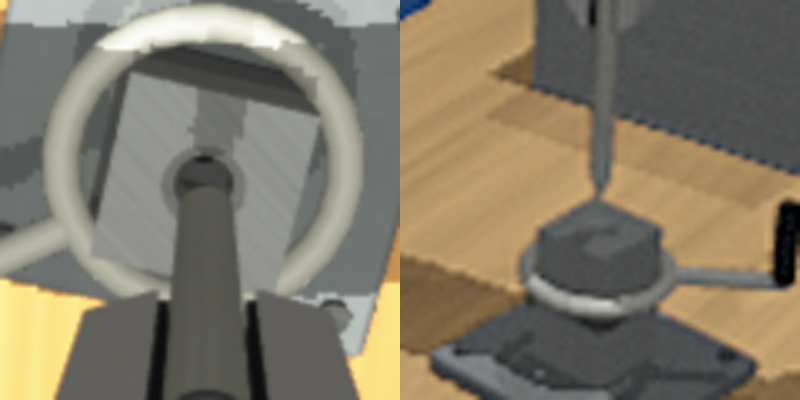

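Left (wrist): the chamfered mouth is around (318,238), with the stylus just below and right of it. Right (side): the tip is over the block's top. I need a sharper zoom of the tip against the bore.

```bash
python3 -c "
from h import *
A=cv2.imread('pics/w2.png')[215:265,293:343]
cv2.imwrite('pics/c3.png',cv2.resize(cv2.convertScaleAbs(A,alpha=1.6,beta=0),(600,600),interpolation=cv2.INTER_CUBIC))"
```

```text
(no output)
```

View pics/c3.png

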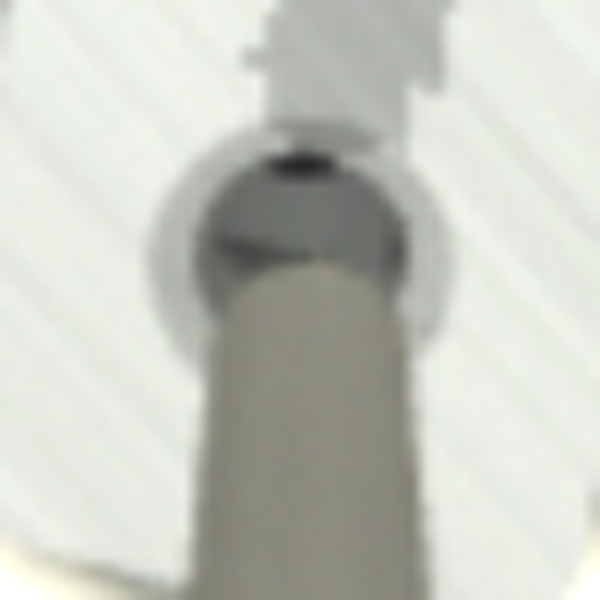

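The mouth ring is centred at about (317.8,237.5). The upper visible edge of the stylus, its cone shoulder, is at about (318.7,236.5). I'll convert both to world positions.

```bash
python3 -c "
from h import *
c=dict(np.load('pics/w2.png.npz'));s=get_state();R=np.array(s['eef_rot']);p=np.array(s['ee_pos']);E=wristE(c,s)
a=p+R@[6,0,80.5];print('shoulder edge pred',proj(c,a,E), 'z',a[2])
m=onplane(c,317.8,237.5,90,E);o=onplane(c,318.7,236.5,a[2],E);print('mouth',m,'shoulder off',o-a)
axis=p+(o-a);d=R.T@(m-axis);print('need tool mm',d, 'p',p, s['time_s'])"
```

```text
shoulder edge pred (np.float64(319.50287357781554), np.float64(238.36626548999988)) z 122.05794800792619
mouth [ 608.02109009 -109.01249455   90.        ] shoulder off [-6.84395205e-01  1.29407005e+00  1.42108547e-14]
need tool mm [ -1.88910557  -0.71084012 112.55903456] p [ 609.05446666 -108.34683424  202.55953067] 6.15
```

send_rows:
  delta_pos:
    - [-0.02,-0.01,0.1]
    - [-0.02,-0.01,0.3]
    - [-0.02,-0.01,0.45]
    - [-0.02,-0.01,0.6]
    - [-0.02,-0.01,0.68]
  turn: [0,0,0,0,0]
  gripper: [1,1,1,1,1]

```text
time_s: 6.65
ee_pos: [607.8, -109.6, 166.3]
eef_rot: [[-0.089, 0.996, -0.001], [0.996, 0.089, 0.0], [0.001, -0.001, -1.0]]
force: [-0.4, 0.2, -0.1]
finger_gap: 11.2
grasp_force: 30.0
```

send_rows:
  delta_pos:
    - [0,0,0]
    - [0,0,0]
  turn: [0,0]
  gripper: [1,1]

```text
time_s: 6.85
ee_pos: [608.0, -109.8, 167.4]
eef_rot: [[-0.088, 0.996, -0.0], [0.996, 0.088, 0.0], [0.0, -0.0, -1.0]]
force: [0.0, -0.4, -0.9]
finger_gap: 11.6
grasp_force: 30.0
```

Tip is in the bore with no side force. Feeding gently now.

send_rows:
  delta_pos:
    - [0,0,0.03]
    - [0,0,0.06]
    - [0,0,0.09]
    - [0,0,0.12]
    - [0,0,0.14]
  turn: [0,0,0,0,0]
  gripper: [1,1,1,1,1]

```text
time_s: 7.35
ee_pos: [608.0, -109.8, 160.4]
eef_rot: [[-0.088, 0.996, -0.0], [0.996, 0.088, -0.0], [0.0, -0.0, -1.0]]
force: [-0.1, 0.4, -0.9]
finger_gap: 11.7
grasp_force: 30.0
```

send_rows:
  delta_pos:
    - [0,0,0.02]
    - [0,0,0.04]
    - [0,0,0.06]
    - [0,0,0.08]
    - [0,0,0.08]
  turn: [0,0,0,0,0]
  gripper: [1,1,1,1,1]

```text
time_s: 7.85
ee_pos: [608.0, -109.8, 156.3]
eef_rot: [[-0.088, 0.996, -0.0], [0.996, 0.088, 0.0], [0.0, -0.0, -1.0]]
force: [-0.5, -0.3, -0.3]
finger_gap: 11.4
grasp_force: 30.0
```

send_rows:
  delta_pos:
    - [0,0,0.02]
    - [0,0,0.04]
    - [0,0,0.06]
    - [0,0,0.08]
    - [0,0,0.08]
  turn: [0,0,0,0,0]
  gripper: [1,1,1,1,1]

```text
time_s: 8.35
ee_pos: [608.0, -109.8, 152.3]
eef_rot: [[-0.088, 0.996, -0.0], [0.996, 0.088, 0.0], [0.0, -0.0, -1.0]]
force: [-0.2, -0.4, -1.0]
finger_gap: 11.7
grasp_force: 30.0
```

send_rows:
  delta_pos:
    - [0,0,0.01]
    - [0,0,0.02]
    - [0,0,0.03]
    - [0,0,0.04]
    - [0,0,0.05]
  turn: [0,0,0,0,0]
  gripper: [1,1,1,1,1]

```text
time_s: 8.85
ee_pos: [608.2, -109.6, 150.0]
eef_rot: [[-0.088, 0.996, 0.0], [0.996, 0.088, 0.0], [0.0, 0.0, -1.0]]
force: [-0.1, 0.5, 0.4]
finger_gap: 11.6
grasp_force: 30.0
```

send_rows:
  delta_pos:
    - [0,0,0.01]
    - [0,0,0.02]
    - [0,0,0.03]
    - [0,0,0.04]
    - [0,0,0.05]
  turn: [0,0,0,0,0]
  gripper: [1,1,1,1,1]

```text
time_s: 9.35
ee_pos: [608.2, -109.6, 147.5]
eef_rot: [[-0.089, 0.996, 0.0], [0.996, 0.089, 0.0], [0.0, 0.0, -1.0]]
force: [0.6, 1.5, -0.6]
finger_gap: 11.6
grasp_force: 30.0
```

send_rows:
  delta_pos:
    - [0,0,0.01]
    - [0,0,0.02]
    - [0,0,0.03]
    - [0,0,0.04]
    - [0,0,0.05]
  turn: [0,0,0,0,0]
  gripper: [1,1,1,1,1]

```text
time_s: 9.85
ee_pos: [608.0, -109.9, 144.9]
eef_rot: [[-0.088, 0.996, -0.0], [0.996, 0.088, -0.0], [-0.0, -0.0, -1.0]]
force: [-0.1, 1.4, 0.5]
finger_gap: 11.4
grasp_force: 30.0
```

send_rows:
  delta_pos:
    - [0,0,0.01]
    - [0,0,0.02]
    - [0,0,0.03]
    - [0,0,0.04]
    - [0,0,0.04]
  turn: [0,0,0,0,0]
  gripper: [1,1,1,1,1]

```text
time_s: 10.35
ee_pos: [608.4, -109.3, 144.2]
eef_rot: [[-0.089, 0.996, 0.001], [0.996, 0.089, 0.0], [0.0, 0.001, -1.0]]
force: [-1.6, 1.9, 8.3]
finger_gap: 11.4
grasp_force: 30.0
```

send_rows:
  delta_pos:
    - [0,0,0.01]
    - [0,0,0.02]
    - [0,0,0.03]
    - [0,0,0.04]
    - [0,0,0.04]
  turn: [0,0,0,0,0]
  gripper: [1,1,1,1,1]

```text
time_s: 10.85
ee_pos: [608.9, -109.5, 142.4]
eef_rot: [[-0.089, 0.996, 0.002], [0.996, 0.089, -0.0], [-0.0, 0.002, -1.0]]
force: [-0.5, 0.9, 7.5]
finger_gap: 11.4
grasp_force: 30.0
```

send_rows:
  delta_pos:
    - [0,0,0.01]
    - [0,0,0.02]
    - [0,0,0.03]
    - [0,0,0.04]
  turn: [0,0,0,0]
  gripper: [1,1,1,1]

```text
time_s: 11.25
ee_pos: [609.3, -109.6, 140.7]
eef_rot: [[-0.089, 0.996, 0.003], [0.996, 0.089, -0.0], [-0.001, 0.003, -1.0]]
force: [-1.4, 1.4, 11.3]
finger_gap: 11.4
grasp_force: 30.0
```

send_rows:
  delta_pos:
    - [0,0,0.01]
    - [0,0,0.02]
    - [0,0,0.03]
    - [0,0,0.03]
  turn: [0,0,0,0]
  gripper: [1,1,1,1]

```text
time_s: 11.65
ee_pos: [609.4, -109.6, 139.1]
eef_rot: [[-0.089, 0.996, 0.003], [0.996, 0.089, -0.0], [-0.001, 0.003, -1.0]]
force: [-0.5, 1.1, 8.3]
finger_gap: 11.4
grasp_force: 30.0
```

send_rows:
  delta_pos:
    - [0,0,0.01]
    - [0,0,0.02]
    - [0,0,0.03]
    - [0,0,0.03]
  turn: [0,0,0,0]
  gripper: [1,1,1,1]

```text
time_s: 12.05
ee_pos: [609.6, -109.7, 137.2]
eef_rot: [[-0.089, 0.996, 0.003], [0.996, 0.089, -0.0], [-0.0, 0.003, -1.0]]
force: [1.5, 1.2, 5.8]
finger_gap: 11.5
grasp_force: 30.0
```

send_rows:
  delta_pos:
    - [0,0,0.01]
    - [0,0,0.02]
    - [0,0,0.02]
  turn: [0,0,0]
  gripper: [1,1,1]

```text
time_s: 12.35
ee_pos: [609.6, -109.7, 136.3]
eef_rot: [[-0.089, 0.996, 0.003], [0.996, 0.089, -0.0], [-0.0, 0.003, -1.0]]
force: [-0.1, -0.1, 5.7]
finger_gap: 11.6
grasp_force: 30.0
```

send_rows:
  delta_pos:
    - [0,0,0.01]
    - [0,0,0.02]
    - [0,0,0.03]
    - [0,0,0.04]
  turn: [0,0,0,0]
  gripper: [1,1,1,1]

```text
time_s: 12.75
ee_pos: [609.7, -109.7, 134.6]
eef_rot: [[-0.089, 0.996, 0.004], [0.996, 0.089, -0.0], [-0.001, 0.004, -1.0]]
force: [-0.1, 1.0, 6.2]
finger_gap: 11.3
grasp_force: 30.0
```

send_rows:
  delta_pos:
    - [0,0,0.01]
    - [0,0,0.02]
    - [0,0,0.03]
  turn: [0,0,0]
  gripper: [1,1,1]

```text
time_s: 13.05
ee_pos: [609.7, -109.7, 133.2]
eef_rot: [[-0.089, 0.996, 0.004], [0.996, 0.089, -0.0], [-0.001, 0.004, -1.0]]
force: [-1.2, 0.9, 9.9]
finger_gap: 12.0
grasp_force: 30.0
```

send_rows:
  delta_pos:
    - [0,0,0.01]
    - [0,0,0.02]
    - [0,0,0.03]
    - [0,0,0.03]
  turn: [0,0,0,0]
  gripper: [1,1,1,1]

```text
time_s: 13.45
ee_pos: [609.6, -109.7, 131.2]
eef_rot: [[-0.089, 0.996, 0.004], [0.996, 0.089, -0.0], [-0.001, 0.003, -1.0]]
force: [0.9, 0.6, 4.4]
finger_gap: 11.5
grasp_force: 30.0
```

send_rows:
  delta_pos:
    - [0,0,0.01]
    - [0,0,0.02]
    - [0,0,0.02]
  turn: [0,0,0]
  gripper: [1,1,1]

```text
time_s: 13.75
ee_pos: [609.6, -109.7, 130.2]
eef_rot: [[-0.089, 0.996, 0.003], [0.996, 0.089, -0.0], [-0.0, 0.003, -1.0]]
force: [0.4, 1.1, 6.7]
finger_gap: 11.4
grasp_force: 30.0
```

send_rows:
  delta_pos:
    - [0,0,0.01]
    - [0,0,0.02]
    - [0,0,0.03]
    - [0,0,0.04]
  turn: [0,0,0,0]
  gripper: [1,1,1,1]

```text
time_s: 14.15
ee_pos: [609.6, -109.7, 128.2]
eef_rot: [[-0.089, 0.996, 0.003], [0.996, 0.089, -0.0], [-0.0, 0.003, -1.0]]
force: [-0.4, 0.8, 7.2]
finger_gap: 11.6
grasp_force: 30.0
```

send_rows:
  delta_pos:
    - [0,0,0.01]
    - [0,0,0.02]
    - [0,0,0.03]
  turn: [0,0,0]
  gripper: [1,1,1]

```text
time_s: 14.45
ee_pos: [609.6, -109.7, 126.7]
eef_rot: [[-0.089, 0.996, 0.003], [0.996, 0.089, -0.0], [-0.0, 0.003, -1.0]]
force: [-0.4, 0.7, 7.7]
finger_gap: 11.6
grasp_force: 30.0
```

send_rows:
  delta_pos:
    - [0,0,0.01]
    - [0,0,0.02]
    - [0,0,0.03]
    - [0,0,0.04]
  turn: [0,0,0,0]
  gripper: [1,1,1,1]

```text
time_s: 14.85
ee_pos: [609.6, -109.7, 124.7]
eef_rot: [[-0.089, 0.996, 0.003], [0.996, 0.089, -0.0], [-0.0, 0.003, -1.0]]
force: [0.9, 0.7, 6.7]
finger_gap: 11.9
grasp_force: 30.0
```

send_rows:
  delta_pos:
    - [0,0,0.01]
    - [0,0,0.02]
    - [0,0,0.02]
  turn: [0,0,0]
  gripper: [1,1,1]

```text
time_s: 15.15
ee_pos: [609.6, -109.7, 123.5]
eef_rot: [[-0.089, 0.996, 0.003], [0.996, 0.089, -0.0], [-0.0, 0.003, -1.0]]
force: [1.6, 1.5, 5.7]
finger_gap: 11.8
grasp_force: 30.0
```

send_rows:
  delta_pos:
    - [0,0,0.01]
    - [0,0,0.02]
    - [0,0,0.03]
    - [0,0,0.04]
  turn: [0,0,0,0]
  gripper: [1,1,1,1]

```text
time_s: 15.55
ee_pos: [609.6, -109.7, 121.7]
eef_rot: [[-0.089, 0.996, 0.003], [0.996, 0.089, -0.0], [-0.0, 0.003, -1.0]]
force: [0.9, 2.0, 6.2]
finger_gap: 11.5
grasp_force: 30.0
```

send_rows:
  delta_pos:
    - [0,0,0.01]
    - [0,0,0.02]
    - [0,0,0.02]
  turn: [0,0,0]
  gripper: [1,1,1]

```text
time_s: 15.85
ee_pos: [609.6, -109.7, 120.7]
eef_rot: [[-0.089, 0.996, 0.003], [0.996, 0.089, -0.0], [-0.0, 0.003, -1.0]]
force: [0.2, 1.0, 6.1]
finger_gap: 11.3
grasp_force: 30.0
```

send_rows:
  delta_pos:
    - [0,0,0.01]
    - [0,0,0.02]
    - [0,0,0.03]
    - [0,0,0.03]
  turn: [0,0,0,0]
  gripper: [1,1,1,1]

```text
time_s: 16.25
ee_pos: [609.7, -109.6, 120.4]
eef_rot: [[-0.089, 0.996, 0.004], [0.996, 0.089, -0.001], [-0.001, 0.004, -1.0]]
force: [-0.9, 1.3, 13.5]
finger_gap: 11.4
grasp_force: 30.0
```

send_rows:
  delta_pos:
    - [0,0,0.01]
    - [0,0,0.02]
    - [0,0,0.02]
  turn: [0,0,0]
  gripper: [1,1,1]

```text
time_s: 16.55
ee_pos: [609.9, -109.7, 119.8]
eef_rot: [[-0.089, 0.996, 0.004], [0.996, 0.089, -0.001], [-0.001, 0.004, -1.0]]
force: [-2.8, 1.3, 15.9]
finger_gap: 11.4
grasp_force: 30.0
```

send_rows:
  delta_pos:
    - [0,0,0.01]
    - [0,0,0.01]
    - [0,0,0.01]
  turn: [0,0,0]
  gripper: [1,1,1]

```text
time_s: 16.85
ee_pos: [609.9, -109.7, 119.7]
eef_rot: [[-0.088, 0.996, 0.004], [0.996, 0.088, -0.001], [-0.001, 0.004, -1.0]]
force: [-2.3, 0.9, 19.0]
finger_gap: 11.3
grasp_force: 30.0
```

send_rows:
  delta_pos:
    - [0,0,0.005]
    - [0,0,0.01]
    - [0,0,0.01]
  turn: [0,0,0]
  gripper: [1,1,1]

```text
time_s: 17.15
ee_pos: [610.0, -109.7, 119.6]
eef_rot: [[-0.088, 0.996, 0.004], [0.996, 0.088, -0.001], [-0.001, 0.004, -1.0]]
force: [-3.2, 1.7, 22.4]
finger_gap: 11.3
grasp_force: 30.0
```

The force rose clearly from 6 to 22 N with z stalled at 119.6 (tip about 63 deep), so the pad has bottomed out. Easing off slightly, then letting go.

send_rows:
  delta_pos:
    - [0,0,-0.015]
    - [0,0,-0.03]
    - [0,0,-0.03]
    - [0,0,-0.03]
  turn: [0,0,0,0]
  gripper: [1,1,1,1]

```text
time_s: 17.55
ee_pos: [609.8, -109.7, 119.9]
eef_rot: [[-0.089, 0.996, 0.004], [0.996, 0.089, -0.001], [-0.001, 0.004, -1.0]]
force: [-1.6, 2.2, 13.8]
finger_gap: 11.6
grasp_force: 30.0
```

send_rows:
  delta_pos:
    - [0,0,0]
    - [0,0,0]
    - [0,0,0]
    - [0,0,0]
    - [0,0,0]
  turn: [0,0,0,0,0]
  gripper: [-0.2,-0.2,-0.2,-0.2,-0.2]

```text
time_s: 18.05
ee_pos: [607.8, -109.9, 117.1]
eef_rot: [[-0.088, 0.996, -0.001], [0.996, 0.088, 0.0], [0.0, -0.001, -1.0]]
force: [-0.1, -0.4, -1.2]
finger_gap: 48.1
grasp_force: 0.0
```

send_rows:
  delta_pos:
    - [0,0,-0.4]
    - [0,0,-1]
    - [0,0,-1.8]
    - [0,0,-2.4]
    - [0,0,-2.4]
  turn: [0,0,0,0,0]
  gripper: [-0.2,-0.2,-0.2,-0.2,-0.2]

```text
time_s: 18.55
ee_pos: [611.0, -109.8, 242.1]
eef_rot: [[-0.088, 0.996, 0.009], [0.996, 0.088, -0.001], [-0.002, 0.008, -1.0]]
force: [0.4, 0.1, 0.7]
finger_gap: 56.2
grasp_force: 0.0
```

```bash
python3 -c "
from h import *
to(523,-148,240,-30)"
```

```text
t 18.55 p [ 611.  -109.8  242.1] az 5.1 delta [-0.606 -1.821  0.027] n 1.92 turn 4.383 F [0.4 0.1 0.7] gap 56.2 q [ 22.  33. -23.  89.  14.  60.   0.]
```

send_rows:
  delta_pos:
    - [-0.2,-0.6,0]
    - [-0.4,-1.2,0]
    - [-0.6,-1.82,0]
    - [-0.6,-1.82,0]
    - [-0.6,-1.82,0]
  turn: [0.9,1.8,2.7,3.6,4.4]
  gripper: [-0.2,-0.2,-0.2,-0.2,-0.2]

```text
time_s: 19.05
ee_pos: [518.6, -148.5, 236.9]
eef_rot: [[0.508, 0.862, -0.002], [0.862, -0.508, -0.0], [-0.001, -0.001, -1.0]]
force: [0.9, 0.0, 0.1]
finger_gap: 56.5
grasp_force: 0.0
```

send_rows:
  delta_pos:
    - [0,0,0]
    - [0,0,0]
  turn: [0,0]
  gripper: [-0.2,-0.2]

```text
time_s: 19.25
ee_pos: [519.8, -147.5, 236.9]
eef_rot: [[0.499, 0.866, -0.001], [0.866, -0.499, 0.0], [-0.0, -0.001, -1.0]]
force: [-0.5, 0.1, -0.7]
finger_gap: 56.2
grasp_force: 0.0
```

```bash
python3 -c "
from h import *
to(523,-148,240,-30)
s=get_state();c=snap('wrist','w4.png');E=wristE(c,s);np.save('E4.npy',E)
for a in(-2.6,-2.63,-2.7,-2.75): print(a,proj(c,[608.2+95*np.cos(a),-109+95*np.sin(a),110],E))
print(proj(c,[608.2,-109,177],E))"
```

```text
t 19.25 p [ 519.8 -147.5  236.9] az -30.0 delta [ 0.023  0.06  -0.062] n 0.09 turn 0.006 F [-0.5  0.1 -0.7] gap 56.2 q [ 23.  25. -14. 102.   8.  54. -25.]
-2.6 (np.float64(332.7163691334934), np.float64(239.3001218459531))
-2.63 (np.float64(329.76021524582), np.float64(237.63631721535504))
-2.7 (np.float64(323.04928613821244), np.float64(233.4069097088601))
-2.75 (np.float64(318.42863137309473), np.float64(230.0942255120553))
(np.float64(413.3036127309748), np.float64(131.00444372676316))
```

View pics/w4.png

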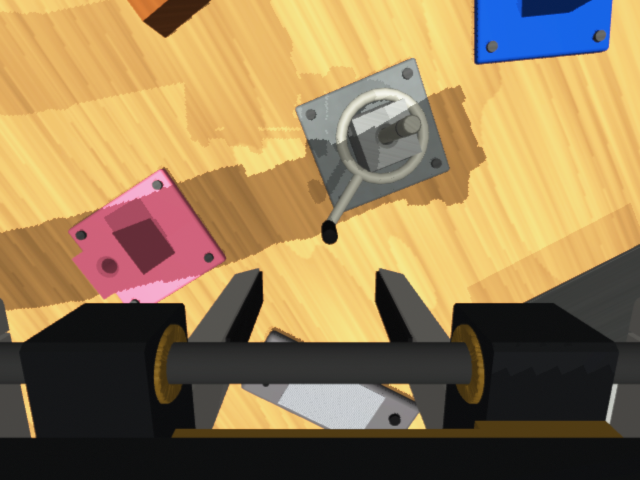

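The knob top is at about (330,235), giving azimuth ≈ -2.64. The stylus top is at (412,124), about 7 px from the prediction. Before locking, I'll check its height in the side view.

```bash
python3 -c "
from h import *
c=dict(np.load('pics/w4.png.npz'));E=np.load('E4.npy')
print('mouth',proj(c,[608.2,-109,90],E),'knob',onplane(c,329.8,235,110,E))
c=snap('side','s4.png')
for z in(90,165,177,190):print(z,proj(c,[608.2,-109,z]))
u,v=map(int,proj(c,[608.2,-109,130]));print(u,v)
A=cv2.imread('pics/s4.png')[v-50:v+50,u-50:u+50]
cv2.imwrite('pics/c4.png',cv2.resize(A,(600,600),interpolation=2))"
```

```text
mouth (np.float64(387.92644894602955), np.float64(136.92475758876748)) knob [ 526.49961815 -153.57351157  110.        ]
90 (np.float64(348.70693539728074), np.float64(212.2652874552657))
165 (np.float64(350.01697002975783), np.float64(185.9417467447143))
177 (np.float64(350.235372834785), np.float64(181.55320999392688))
190 (np.float64(350.47484743538314), np.float64(176.74126133111173))
349 198
```

View pics/c4.png

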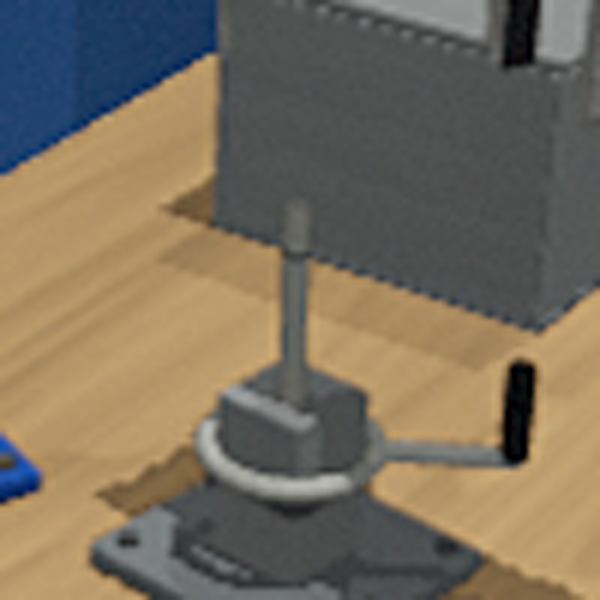

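In the side view the stylus top is at about (348.5,182), which matches a top height of about 176, so it is home. Now straddling the knob.

```bash
python3 -c "
from h import *
to(525.5,-154,90,-30)"
```

```text
t 19.35 p [ 520.  -147.5  237. ] az -30.0 delta [-0.058  0.162  2.941] n 2.95 turn 0.001 F [0.3 0.8 0.1] gap 56.2 q [ 23.  25. -14. 102.   8.  54. -25.]
```

send_rows:
  delta_pos:
    - [-0.06,0.16,0.6]
    - [-0.06,0.16,1.3]
    - [-0.06,0.16,2.0]
    - [-0.06,0.16,2.6]
    - [-0.06,0.16,2.9]
  turn: [0,0,0,0,0]
  gripper: [-0.2,-0.2,-0.2,-0.2,-0.2]

```text
time_s: 19.85
ee_pos: [523.9, -153.8, 89.7]
eef_rot: [[0.5, 0.866, -0.004], [0.866, -0.5, 0.001], [-0.001, -0.004, -1.0]]
force: [0.1, 0.8, 0.2]
finger_gap: 56.1
grasp_force: 0.0
```

send_rows:
  delta_pos:
    - [0,0,0]
    - [0,0,0]
    - [0,0,0]
    - [0,0,0]
    - [0,0,0]
  turn: [0,0,0,0,0]
  gripper: [0.36,0.36,0.36,0.36,0.36]

```text
time_s: 20.35
ee_pos: [526.1, -154.5, 93.4]
eef_rot: [[0.502, 0.865, 0.002], [0.865, -0.502, -0.0], [0.0, 0.002, -1.0]]
force: [1.1, 0.6, 0.2]
finger_gap: 30.2
grasp_force: 0.0
```

```bash
python3 -c "
from h import *
y=np.array([np.cos(np.radians(-30)),np.sin(np.radians(-30))])
s=get_state();R=np.array(s['eef_rot']);p=np.array(s['ee_pos'])
to(525.5,-154,90,-30)
for a in np.arange(-2.64,-1.2,.1):
    q=np.r_[np.array([608.2,-109])+95*np.array([np.cos(a),np.sin(a)])+8*y,90]
    print(round(a,2),q.round(1),(R.T@(q-p)/50).round(3))"
```

```text
t 20.35 p [ 526.1 -154.5   93.4] az -30.1 delta [ 0.003 -0.016  0.068] n 0.07 turn -0.016 F [1.1 0.6 0.2] gap 30.2 q [ 21.  37. -11. 109.  12.  35. -28.]
-2.64 [ 531.8 -158.7   90. ] [-0.015  0.141  0.068]
-2.54 [ 536.8 -166.8   90. ] [-0.105  0.308  0.069]
-2.44 [ 542.6 -174.3   90. ] [-0.177  0.483  0.069]
-2.34 [ 549.  -181.3   90. ] [-0.232  0.665  0.069]
-2.24 [ 556.2 -187.5   90. ] [-0.269  0.852  0.069]
-2.14 [ 563.9 -193.    90. ] [-0.287  1.041  0.07 ]
-2.04 [ 572.2 -197.7   90. ] [-0.285  1.231  0.07 ]
-1.94 [ 580.8 -201.6   90. ] [-0.265  1.419  0.07 ]
-1.84 [ 589.9 -204.6   90. ] [-0.226  1.605  0.071]
-1.74 [ 599.1 -206.6   90. ] [-0.169  1.786  0.071]
-1.64 [ 608.6 -207.8   90. ] [-0.094  1.961  0.071]
-1.54 [ 618.1 -208.    90. ] [-1.000e-03  2.127e+00  7.200e-02]
-1.44 [ 627.5 -207.2   90. ] [0.107 2.283 0.072]
-1.34 [ 636.9 -205.5   90. ] [0.23  2.427 0.072]
-1.24 [ 646.  -202.8   90. ] [0.367 2.559 0.073]
```

send_rows:
  delta_pos:
    - [-0.01,0.1,0.04]
    - [-0.05,0.22,0.04]
    - [-0.1,0.31,0.04]
    - [-0.14,0.4,0.04]
    - [-0.18,0.48,0.04]
  turn: [0,0,0,0,0]
  gripper: [0.36,0.36,0.36,0.36,0.36]

```text
time_s: 20.85
ee_pos: [541.3, -174.6, 90.3]
eef_rot: [[0.502, 0.865, -0.001], [0.865, -0.502, 0.0], [-0.001, -0.001, -1.0]]
force: [-3.1, 0.8, 1.6]
finger_gap: 30.2
grasp_force: 1.4
```

send_rows:
  delta_pos:
    - [-0.05,0.18,0]
    - [-0.09,0.37,0]
    - [-0.11,0.56,0]
    - [-0.11,0.75,0]
    - [-0.09,0.94,0]
  turn: [0,0,0,0,0]
  gripper: [0.36,0.36,0.36,0.36,0.36]

```text
time_s: 21.35
ee_pos: [580.9, -202.5, 90.3]
eef_rot: [[0.502, 0.865, 0.0], [0.865, -0.502, -0.0], [-0.0, 0.0, -1.0]]
force: [-3.8, -0.2, 0.4]
finger_gap: 30.1
grasp_force: 1.5
```

send_rows:
  delta_pos:
    - [0.04,0.19,0]
    - [0.1,0.37,0]
    - [0.17,0.54,0]
    - [0.22,0.63,0]
    - [0.26,0.71,0]
  turn: [0,0,0,0,0]
  gripper: [0.36,0.36,0.36,0.36,0.36]

```text
time_s: 21.85
ee_pos: [618.2, -207.8, 90.5]
eef_rot: [[0.502, 0.865, 0.001], [0.865, -0.502, 0.0], [0.001, 0.0, -1.0]]
force: [-3.0, 0.2, 0.7]
finger_gap: 30.3
grasp_force: 1.3
```

send_rows:
  delta_pos:
    - [0.02,0.03,0]
    - [0.04,0.06,0]
    - [0.06,0.09,0]
    - [0.08,0.12,0]
    - [0.1,0.14,0]
  turn: [0,0,0,0,0]
  gripper: [0.36,0.36,0.36,0.36,0.36]

```text
time_s: 22.35
ee_pos: [622.6, -207.2, 90.2]
eef_rot: [[0.502, 0.865, -0.007], [0.865, -0.502, 0.001], [-0.003, -0.006, -1.0]]
force: [-8.8, 0.2, 4.0]
finger_gap: 30.2
grasp_force: 4.5
```

send_rows:
  delta_pos:
    - [0.02,0.03,0]
    - [0.04,0.06,0]
    - [0.06,0.08,0]
    - [0.06,0.08,0]
    - [0.06,0.08,0]
  turn: [0,0,0,0,0]
  gripper: [0.36,0.36,0.36,0.36,0.36]

```text
time_s: 22.85
ee_pos: [623.4, -205.9, 89.6]
eef_rot: [[0.502, 0.865, -0.015], [0.865, -0.502, 0.002], [-0.006, -0.014, -1.0]]
force: [-14.7, 3.4, 9.2]
finger_gap: 29.9
grasp_force: 7.3
```

send_rows:
  delta_pos:
    - [0.02,0.03,0]
    - [0.04,0.05,0]
    - [0.06,0.08,0]
    - [0.06,0.08,0]
    - [0.06,0.08,0]
  turn: [0,0,0,0,0]
  gripper: [0.36,0.36,0.36,0.36,0.36]

```text
time_s: 23.35
ee_pos: [624.0, -205.0, 89.1]
eef_rot: [[0.502, 0.864, -0.024], [0.865, -0.503, 0.003], [-0.009, -0.022, -1.0]]
force: [-23.3, 3.7, 13.2]
finger_gap: 30.1
grasp_force: 10.8
```

send_rows:
  delta_pos:
    - [-0.06,-0.1,0]
    - [-0.12,-0.2,0]
    - [-0.17,-0.3,0]
    - [-0.18,-0.32,0]
    - [-0.18,-0.32,0]
  turn: [0,0,0,0,0]
  gripper: [0.36,0.36,0.36,0.36,0.36]

```text
time_s: 23.85
ee_pos: [618.6, -206.3, 91.0]
eef_rot: [[0.502, 0.865, 0.002], [0.865, -0.502, -0.001], [0.001, 0.002, -1.0]]
force: [0.6, 0.1, -0.6]
finger_gap: 29.7
grasp_force: 0.0
```

Contact is clear. Rising straight up and away, then a last look.

send_rows:
  delta_pos:
    - [0,0,-0.3]
    - [0,0,-0.8]
    - [0,0,-1.6]
    - [0,0,-2.5]
    - [0,0,-3.2]
  turn: [0,0,0,0,0]
  gripper: [0.3,0.3,0.3,0.3,0.3]

```text
time_s: 24.35
ee_pos: [618.9, -206.0, 254.7]
eef_rot: [[0.502, 0.865, 0.004], [0.865, -0.502, -0.001], [0.001, 0.004, -1.0]]
force: [0.8, -0.8, -0.3]
finger_gap: 32.6
grasp_force: 0.0
```

send_rows:
  delta_pos:
    - [0,0,0]
    - [0,0,0]
    - [0,0,0]
  turn: [0,0,0]
  gripper: [0.3,0.3,0.3]

```text
time_s: 24.65
ee_pos: [616.9, -205.8, 249.8]
eef_rot: [[0.502, 0.865, -0.001], [0.865, -0.502, 0.0], [-0.0, -0.001, -1.0]]
force: [-0.5, 0.0, -0.5]
finger_gap: 32.6
grasp_force: 0.0
```

```bash
python3 -c "
from h import *
to(618,-206,250,-30)
s=get_state();w=snap('wrist','w5.png');c=snap('side','s5.png')
A=cv2.imread('pics/s5.png')[148:248,299:399];B=cv2.imread('pics/w5.png')
cv2.imwrite('pics/c5.png',np.hstack([cv2.resize(A,(360,360),interpolation=2),cv2.resize(B,(440,330)).copy() if 0 else cv2.copyMakeBorder(cv2.resize(B,(440,330)),0,30,0,0,0)]))
E=wristE(w,s)
for a in(-1.49,-1.39):print(a,proj(w,[608.2+95*np.cos(a),-109+95*np.sin(a),110],E))"
```

```text
t 24.65 p [ 616.9 -205.8  249.8] az -30.1 delta [ 0.007  0.021 -0.005] n 0.02 turn -0.014 F [-0.5  0.  -0.5] gap 32.6 q [ 24.  34. -14.  83.   9.  64. -21.]
-1.49 (np.float64(316.9847836823327), np.float64(228.1560301444576))
-1.39 (np.float64(325.73967786063474), np.float64(221.5328957629872))
```

View pics/c5.png

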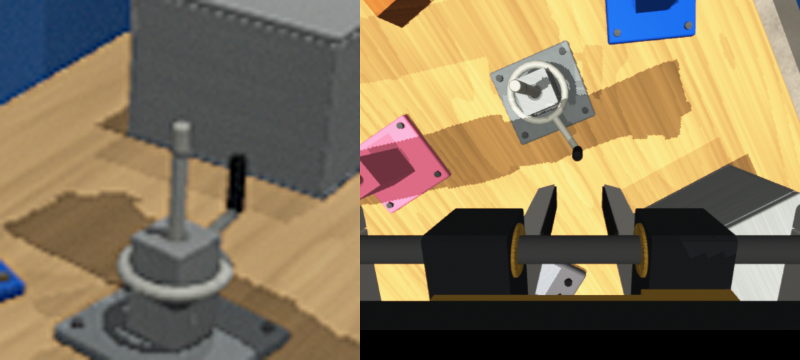

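Side view: the stylus stands deep and upright in the bore. Wrist view: the knob is at about (316,225), i.e. azimuth ≈ -1.49, which is the closed end. Nothing is being touched, so I'm handing in.

```bash
python3 -c "
from h import *
print(close_job())"
```

```text
the job is handed in; nothing more can be done
None
```

The stylus is fully home in the steel tester (stop pad felt bottoming out at 22 N, tip about 63 mm deep) and locked with the lever at its closed end; I handed the job in after about 25 s of robot time, with the arm clear of everything and the verdict not reported back.

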